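# Slide the culture dish into the reader and start it

## Task

On the white stage of the dish reader, push the amber culture dish across the surface with your fingertips until it drops into the round black recess and lies flat in it, then press the green start button down and let it go. Do not lift or tip the dish at any time, and leave the red dish, the vial and everything else on the bench where they are.

Things in the scene. Friction and masses are not known exactly. Their poses are not given: they have to be found in the camera images.
- amber_dish_center (a point): Centre (half-way up, on the axis) of the closed culture dish with amber gel: a loose smooth disc 60 mm across and 14 mm high, about 45 g, lying flat and loose on the reader's stage, left or right of the recess. z points up, out of its lid.
- amber_dish: The same amber dish; origin at the centre of its underside, z up.
- recess (a point): Centre of the round recess with the black floor, at the level of the stage surface (45 mm above the bench). The recess is 66 mm across and 6 mm deep with a 1 mm chamfer, so the seated dish has 3 mm of play all round and stands 8 mm above the stage, its centre 1 mm above this point. Axes as the reader's.
- reader: The dish reader, fixed to the bench: a low box whose flat white top, the stage, is 230 mm (its x) by 300 mm (its y) and lies 45 mm above its origin, without a raised border. Origin at the centre of the underside. x points away from the display front, y to the left. The recess is at x = 10, y = 0 mm, the button at x = -85, y = 0 mm. The dishes start on either side of the recess, about 80 to 110 mm from it along y.
- start_top (a point): Centre of the top of the green round start button, 26 mm across, on a grey housing on the stage near the front edge; it is pressed straight down.
- start (a joint): Travel of the start button: 0 up, 0.006 m fully down; it counts as pressed from 0.004 m. A spring brings it back up; fully down takes 4 N.
- red_dish_center (a point): Centre of the other dish, same size, with dark red gel, loose on the stage on the side opposite the amber dish. Not to be moved.
- vial_center (a point): Centre (half-way up) of a small amber glass vial with a blue cap, 22 mm across and 45 mm high, standing loose on the stage behind the recess, near the stage's far edge. Not to be moved.
- tube_rack: White tube rack, 75 x 120 x 45 mm (55 mm with its coloured caps), left on the bench; origin under its centre.
- tip_box: Green tip box, 87 x 122 x 62 mm, right on the bench; origin under its centre.
- reagent: White bottle with red cap, 62 mm across, 130 mm high, on the right; origin under its centre.
- buffer: Glass jar with blue cap, 70 mm across, 110 mm high, on the left; origin under its centre.
- marker: Black marker with blue cap, 12 x 125 x 12 mm, lying beyond the reader; origin under its centre.

How it is judged:
On the way, in this order (a step that is already met when the one before it is completed fails the run):
1. the amber dish lies flat on the floor of the recess (horizontal distance between amber_dish_center and recess below 0.006 m and z of amber_dish_center in the frame of recess between -0.002 and 0.0025 m and angle between amber_dish's own z axis and vertical below 0.05 rad), for 0.2 s.
2. with the dish still seated, the start button is pressed down (all of step 1 and value of joint start above 0.004 m), for 0.05 s.
At the end, for the whole second after the job is handed in: The amber dish lies flat (within 0.05 rad) and still on the floor of the recess, within 6 mm of its centre; the button has been pressed at least 4 mm after the dish was seated and is up again; every other thing is within 15 mm of where it started (all of step 1 and linear speed of amber_dish below 0.01 m/s and value of joint start below 0.002 m and distance of each of red_dish_center, vial_center, tube_rack, tip_box, reagent, buffer, marker from where it was at the start of the episode below 0.015 m); the robot touches nothing.
It fails at once if the amber dish is lifted: its centre rises more than 5 mm above where it lies on the stage (z of amber_dish_center in the frame of recess above 0.012 m).
It fails at once if the amber dish is tipped by more than 0.5 rad (angle between amber_dish's own z axis and vertical above 0.5 rad).
It fails at once if another thing on the stage or bench is moved more than 15 mm (distance of any of red_dish_center, vial_center, tube_rack, tip_box, reagent, buffer, marker from where it was at the start of the episode above 0.015 m).
It also fails if it takes over 48 s, if anything falls off the work surface, if the arm or the gripper's body presses on something with over 40 N, if the wrist force passes 120 N, or if a joint passes its speed limit or range.

## Robot

A 6-joint arm with a two-finger parallel gripper is mounted at the origin on the work surface. World frame = base frame: x ahead of the robot, y to its left, z up, the work surface at z = 0. Lengths are in m, angles in rad, forces in N, time in s.
With the tool pointing down it reaches from about 0.25 to 0.8 m from the base axis. Payload 8.5 kg.
Tool frame: the origin (TCP) lies at the very end of the fingers, on their centre line; the grasp point (between the pads) lies 19 mm behind it; z points along the fingers, y is the direction in which the jaws open and shut (so a half turn about z gives the same grasp; the last joint's range is limited). The gripper opens to 85 mm and grips with 20 to 120 N. Pads are 22 mm wide; open, the fingers measure 114 mm over their backs; the gripper's body (76 mm by 85 mm) begins 54 mm behind the grasp point. The pads swing forward as they close: fully open they stand 13 mm farther back than shut.
Start: joints at [1.152, 0.238, -0.013, 1.319, 0, 1.571], TCP at [0.213, 0.48, 0.231] pointing down, gripper open.
Joint ranges: [-2.66, 2.66], [-1.03, 1.9], [-1.14, 1.46], [-1.82, 2.27], [-1.45, 1.34], [-3.14, 3.14]. Speed limits (rad/s): [2.22, 2.22, 2.79, 3.14, 3.14, 3.14].

## Interface

Orientations are given as a unit quaternion [w, x, y, z].
In Python, from station import arm gives the robot as it stands.
- The arm moves only by the tool apply_moves, never from a script. Its argument "plan" is a list of rows, each a list of 6 numbers: the shift along the world's x, y, z in cm, then the turn, a rotation vector about the world's x, y, z in degrees. In form: [[x, y, z, rx, ry, rz], ...]. A call has 1 to 10 rows; each row shifts and turns the commanded pose from where the row before left it; what a row does not reach is not made up. A row lasts 1/12 s, in which the tool goes at most 41.7 mm and 7.16 degrees, less where a joint would pass 70% of its speed; a pose out of reach is approached as far as the arm can. A call is refused whole if a number of a shift passes 4.17 or a number of a turn 7.16, either way. A call with a gripper value outside its range is refused whole. "grip" is the opening, from 0 (shut) to 1 (fully open), set as the call begins (left out, the last holds). The fingers move at their own pace and stop on an object; "newtons" is the grip in N (left out, the last holds). Time passes only in rows, so rows that do not move let the fingers close. It gives the time, the measured TCP pose, the force and the opening at its end, in the units of the state.
- arm.state(): the state, without advancing time (a new reading comes with each control period).
- arm.capture(name): name is "scene" or "top" or "wrist"; returns a dict with "color" (420x560x3 uint8, red, green, blue), "K" (3x3 intrinsics, pixels), "world_from_camera" (4x4, takes a point from camera to world coordinates). Camera axes: x right, y down, z forward; pixel columns grow to the right and rows downward; lengths in m; the calibration is good to about 2 mm. The wrist camera is an equidistant fisheye: a pixel r from the principal point sees the ray r / f radians off the axis. A picture is of the moment at which its call begins. There is no depth.
- arm.close_job(): hands the job in, once; it reports no verdict.
The state is a dict: "t": time; "q": joint angles; "joint_vel": joint speeds; "joint_efforts": joint torques, N m; "tcp_pos": TCP position; "ee_rot": TCP orientation; "force": force on the tool from outside, world axes, zero at the start; "moment": the same for the moment, N m; "gripper_width": finger opening in m.
Only numpy, scipy, OpenCV 4.12 (cv2) and the standard library are available. Lean on these libraries where they do the work, as an engineer would, in place of code of your own. Each camera call takes 0.05 s, during which the arm holds its last target.

## Working session

There is one attempt and no reset: what is moved stays moved. The work goes in short steps, Python scripts to look and compute and a tool call to move; the robot and the scene stay as the last step left them, time stands still between calls to the robot, and variables do not carry over. Pictures are saved under pics/ and viewed, and the job is handed in when it is done.

Besides the shell and the picture viewer there is one more tool, called after "Call:" by a JSON object that holds its "fn" and its "kwargs", one argument or row to a line. apply_moves: Moves the arm, as the interface text tells. Its arguments: {"type":"object","properties":{"plan":{"type":"array"},"grip":{"type":"number"},"newtons":{"type":"number"}},"required":["plan"]}

```bash
mkdir -p pics; ls
python3 - <<'E'
from station import arm
import cv2
print(arm.state())
for n in ("scene","top"):
    c=arm.capture(n); cv2.imwrite(f"pics/{n}0.png",c["color"][:,:,::-1]); print(n,c["K"].tolist(),c["world_from_camera"].round(4).tolist())
E
```

```text
pics
{'t': 0.0, 'q': array([ 1.15194673e+00,  2.38808143e-01, -1.42345196e-02,  1.31919969e+00,
        1.87621557e-05,  1.57078863e+00]), 'joint_vel': array([-0.00043341, -0.00146901,  0.00065843,  0.00091462, -0.00090338,
        0.00046842]), 'joint_efforts': array([ 1.01117479e-03, -5.38776648e+01,  3.46437299e+01,  1.85193261e-02,
        1.59185506e-04, -8.30798854e-06]), 'tcp_pos': array([0.21335282, 0.4792504 , 0.23067095]), 'ee_rot': array([-1.59491081e-04,  2.07893485e-01,  9.78151203e-01, -7.05263842e-04]), 'force': array([-0.42176357, -0.13966541, -0.15433766]), 'moment': array([-0.05986894, -0.01058805,  0.05902367]), 'gripper_width': 0.08540340247145223}
scene [[524.4517236321753, 0.0, 276.81650369353906], [0.0, 524.4517236321753, 209.46720917190498], [0.0, 0.0, 1.0]] [[-0.6163, 0.5601, -0.5536, 1.352], [0.7875, 0.432, -0.4396, 0.5648], [-0.0071, -0.7068, -0.7073, 1.0021], [0.0, 0.0, 0.0, 1.0]]
top [[413.1764135106748, 0.0, 275.7830021976049], [0.0, 413.1764135106748, 212.09881779681368], [0.0, 0.0, 1.0]] [[0.0275, -0.9809, 0.1926, 0.3761], [-0.9996, -0.0288, -0.0036, 0.0025], [0.0091, -0.1924, -0.9813, 1.2779], [0.0, 0.0, 0.0, 1.0]]
```

View pics/top0.png

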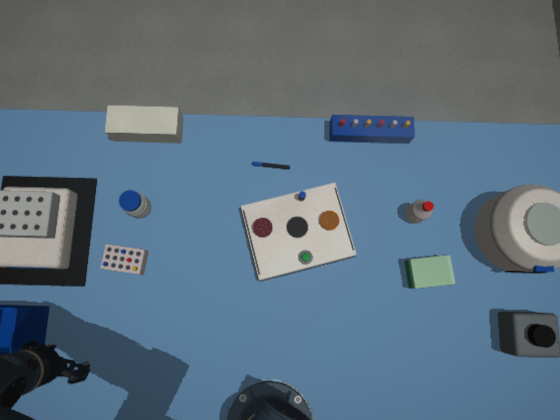

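View pics/scene0.png

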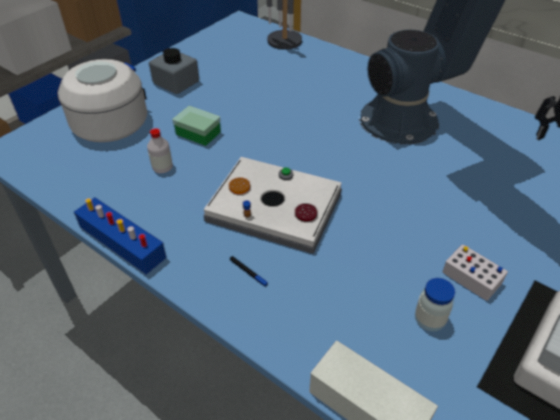

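The top view shows the amber dish at about (329,220), right of the recess. The recess is at (297,227), the red dish at (262,227), the vial at (302,196) and the button at (306,257). Next I'll measure these in both views.

```bash
cat > h.py <<'E'
import numpy as np, cv2
from station import arm
def ray(c,uv):
    K=c["K"];T=c["world_from_camera"]
    d=T[:3,:3]@np.array([(uv[0]-K[0,2])/K[0,0],(uv[1]-K[1,2])/K[1,1],1]); return T[:3,3],d/np.linalg.norm(d)
def onz(c,uv,z):
    o,d=ray(c,uv); return o+d*(z-o[2])/d[2]
def tri(a,ua,b,ub):
    o1,d1=ray(a,ua);o2,d2=ray(b,ub)
    s=np.linalg.lstsq(np.c_[d1,-d2],o2-o1,rcond=None)[0]
    p,q=o1+s[0]*d1,o2+s[1]*d2
    return (p+q)/2,np.linalg.norm(p-q)
def blobs(c,roi):
    x0,y0,x1,y1=roi
    hsv=cv2.cvtColor(c["color"],cv2.COLOR_RGB2HSV).astype(int);H,S,V=hsv[...,0],hsv[...,1],hsv[...,2]
    M={"amber":(H>8)&(H<25)&(S>130)&(V>90),"red":((H>165)|(H<6))&(S>90)&(V<150)&(V>35),"black":(V<45),"green":(H>45)&(H<85)&(S>100),"blue":(H>105)&(H<125)&(S>170)}
    out={}
    for k,m in M.items():
        m=m.astype(np.uint8)*255; z=np.zeros_like(m); z[y0:y1,x0:x1]=m[y0:y1,x0:x1]
        n,l,st,ce=cv2.connectedComponentsWithStats(z)
        out[k]=sorted([(int(st[i,4]),ce[i].round(2).tolist(),st[i,:4].tolist()) for i in range(1,n) if st[i,4]>8],reverse=True)[:3]
    return out
E
python3 - <<'E'
from h import *
t=arm.capture("top");s=arm.capture("scene")
bt=blobs(t,(235,180,360,282));bs=blobs(s,(200,155,345,245))
Z={"amber":.058,"red":.058,"black":.042,"green":.06}
for k in bt: print(k,bt[k],bs[k])
for k,z in Z.items():
    if bt[k] and bs[k]:
        print(k,onz(t,bt[k][0][1],z).round(4),onz(s,bs[k][0][1],z).round(4),tri(t,bt[k][0][1],s,bs[k][0][1]))
a=cv2.resize(t["color"][170:290,230:365],None,fx=4.4,fy=4.4,interpolation=cv2.INTER_CUBIC)
cv2.imwrite("pics/topz.png",a[:,:,::-1])
a=cv2.resize(s["color"][150:250,195:350],None,fx=5,fy=5,interpolation=cv2.INTER_CUBIC)
cv2.imwrite("pics/scz.png",a[:,:,::-1])
E
```

```text
amber [(278, [329.12, 219.88], [320, 211, 19, 19])] [(256, [239.18, 185.63], [230, 178, 20, 16])]
red [(265, [262.4, 227.04], [254, 218, 18, 19])] [(285, [305.83, 212.29], [296, 204, 21, 17])]
black [] [(215, [272.28, 198.22], [262, 192, 21, 13])]
green [(52, [305.5, 256.5], [302, 253, 8, 8])] [(50, [285.74, 170.84], [282, 167, 8, 8])]
blue [(27, [301.89, 194.52], [299, 192, 6, 6])] [(29, [246.24, 204.69], [244, 202, 5, 7])]
amber [ 0.5964 -0.1627  0.058 ] [ 0.6037 -0.1569  0.058 ] (array([ 0.59758686, -0.16335615,  0.05012604]), np.float64(0.0009235602328448823))
red [0.5689 0.0367 0.058 ] [0.5763 0.0424 0.058 ] (array([0.56987816, 0.03741346, 0.04990524]), np.float64(0.0011382362063495665))
green [ 0.4845 -0.0931  0.06  ] [ 0.4819 -0.0936  0.06  ] (array([ 0.48409588, -0.09252522,  0.06215806]), np.float64(0.000977510365778839))
```

```bash
sleep 1
```

```text
(no output)
```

View pics/topz.png

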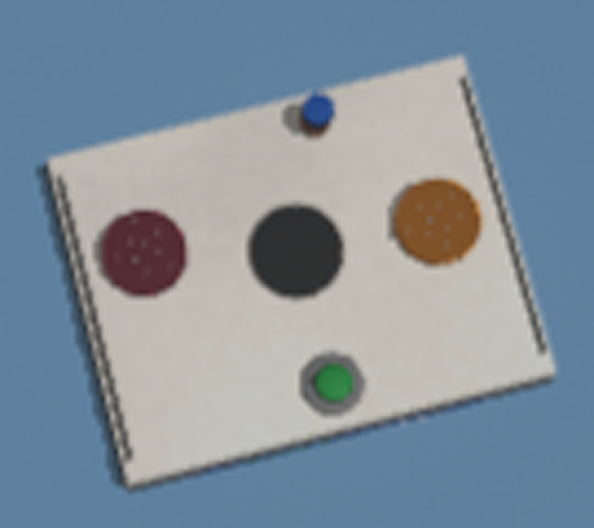

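View pics/scz.png

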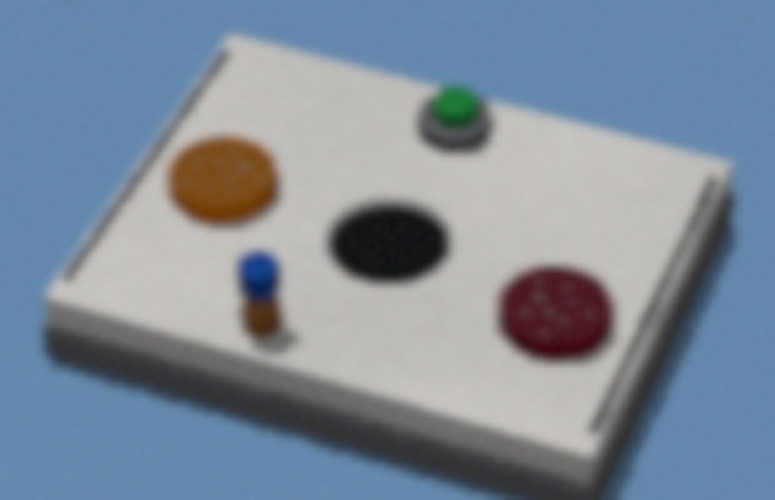

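Run:
```python
from h import *
t=arm.capture("top");s=arm.capture("scene")
def dark(c,roi,th):
    x0,y0,x1,y1=roi; g=c["color"][y0:y1,x0:x1].max(2)
    n,l,st,ce=cv2.connectedComponentsWithStats((g<th).astype(np.uint8)); i=1+st[1:,4].argmax(); return ce[i]+[x0,y0],st[i]
ut,st=dark(t,(282,212,313,242),95);us,ss=dark(s,(258,188,288,210),70)
print(ut,st,us,ss); print("recess",onz(t,ut,.042),onz(s,us,.042),tri(t,ut,s,us))
# stage quad in top
hsv=cv2.cvtColor(t["color"],cv2.COLOR_RGB2HSV)
m=((hsv[...,1]<60)&(hsv[...,2]>120)).astype(np.uint8); z=np.zeros_like(m); z[180:285,235:360]=m[180:285,235:360]
cs=max(cv2.findContours(z,cv2.RETR_EXTERNAL,cv2.CHAIN_APPROX_NONE)[0],key=cv2.contourArea)
P=np.array([onz(t,p[0],.045)[:2] for p in cs])
r=cv2.minAreaRect((P*1000).astype(np.float32)); print("stage rect mm",r)
```

```text
[296.76900585 226.57602339] [  5   5  21  20 342] [272.42460317 198.30555556] [  4   4  22  14 252]
recess [ 0.57585956 -0.0668355   0.042     ] [ 0.5748498  -0.06681068  0.042     ] (array([ 0.57558629, -0.06655938,  0.04276915]), np.float64(0.0005481156872898029))
stage rect mm ((564.419189453125, -70.03533935546875), (235.7101593017578, 301.82208251953125), 15.899319648742676)
```

Call:
{"fn": "apply_moves", "kwargs": {
  "plan": [
    [1.6, -2.8, 0, 0, 0, -5.3],
    [1.6, -2.8, 0, 0, 0, -5.3],
    [1.6, -2.8, 0, 0, 0, -5.3],
    [1.6, -2.8, 0, 0, 0, -5.3],
    [1.6, -2.8, 0, 0, 0, -5.3],
    [1.6, -2.8, 0, 0, 0, -5.3],
    [1.6, -2.8, 0, 0, 0, -5.3],
    [1.6, -2.8, 0, 0, 0, -5.3],
    [1.6, -2.8, 0, 0, 0, -5.3],
    [1.6, -2.8, 0, 0, 0, -5.3]
  ],
  "grip": 0.43
}}

```text
t: 1.13
tcp_pos: [0.3739, 0.1981, 0.2314]
ee_rot: [0.0, 0.624, 0.781, 0.0]
force: [-0.4, 0.3, -0.1]
gripper_width: 0.0366
```

Call:
{"fn": "apply_moves", "kwargs": {
  "plan": [
    [1.6, -2.8, 0, 0, 0, 0],
    [1.6, -2.8, 0, 0, 0, 0],
    [1.6, -2.8, 0, 0, 0, 0],
    [1.6, -2.8, 0, 0, 0, 0],
    [1.6, -2.8, 0, 0, 0, 0],
    [1.6, -2.8, 0, 0, 0, 0],
    [1.6, -2.8, 0, 0, 0, 0],
    [1.6, -2.8, 0, 0, 0, 0],
    [1.6, -2.8, 0, 0, 0, 0],
    [0, 0, 0, 0, 0, 0]
  ]
}}

```text
t: 1.97
tcp_pos: [0.5198, -0.0565, 0.2308]
ee_rot: [0.001, 0.624, 0.782, -0.0]
force: [-0.9, 0.2, 0.8]
gripper_width: 0.0365
```

Run:
```python
from h import *
s=arm.state();print(s["t"],s["tcp_pos"],s["ee_rot"],s["gripper_width"],s["force"])
c=arm.capture("wrist"); cv2.imwrite("pics/w1.png",c["color"][:,:,::-1]); print(c["K"],c["world_from_camera"])
```

```text
1.9667 [ 0.51983695 -0.05649812  0.23075428] [ 7.91358001e-04  6.23773561e-01  7.81604655e-01 -2.85747137e-04] 0.03650720761172169 [-0.91126113  0.18408138  0.8211637 ]
[[325.1922621   0.        281.5902177]
 [  0.        325.1922621 206.2396977]
 [  0.          0.          1.       ]] [[ 9.75040871e-01  2.11610411e-01  6.72036811e-02  5.02931787e-01]
 [ 2.22024731e-01 -9.28528741e-01 -2.97555703e-01  1.92949659e-02]
 [-5.65335129e-04  3.05049851e-01 -9.52336216e-01  3.74208082e-01]
 [ 0.00000000e+00  0.00000000e+00  0.00000000e+00  1.00000000e+00]]
```

View pics/w1.png

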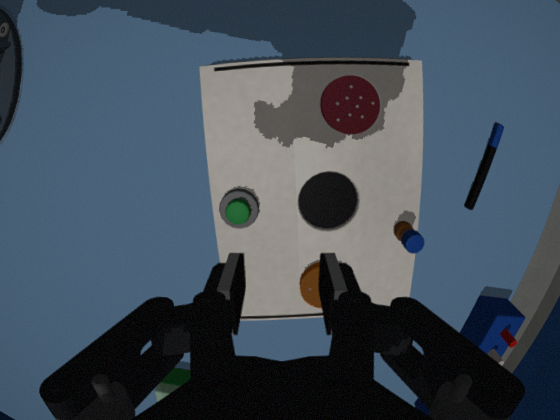

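The wrist view shows the recess at (328,200) and the button at (238,212). The amber dish, near (318,285), is partly hidden by the fingers. I'll refine the recess and button from this view.

```bash
cat >> h.py <<'E'
def wonz(c,uv,z):
    K=c["K"];T=c["world_from_camera"]; d=np.array([(uv[0]-K[0,2])/K[0,0],(uv[1]-K[1,2])/K[1,1]]); th=np.linalg.norm(d)
    v=T[:3,:3]@np.array([*(d/th*np.sin(th)),np.cos(th)]); return T[:3,3]+v*(z-T[2,3])/v[2]
def wellipse(c,m,z):
    cs=max(cv2.findContours(m.astype(np.uint8),cv2.RETR_EXTERNAL,cv2.CHAIN_APPROX_NONE)[0],key=cv2.contourArea)
    P=np.array([wonz(c,p[0],z)[:2] for p in cs]); return cv2.fitEllipse((P*1000).astype(np.float32)),cs
E
python3 - <<'E'
from h import *
c=arm.capture("wrist");im=c["color"].astype(int)
m=np.zeros(im.shape[:2],bool)
r=im.max(2)<90; m[165:235,292:365]=r[165:235,292:365]
print("recess",wellipse(c,m,.045)[0])
hsv=cv2.cvtColor(c["color"],cv2.COLOR_RGB2HSV).astype(int);H,S,V=hsv[...,0],hsv[...,1],hsv[...,2]
g=(H>45)&(H<85)&(S>100);g[:,280:]=0;g[240:]=0
print("green",wellipse(c,g,.062)[0])
a=((H>165)|(H<6))&(S>90)&(V>35);a[:,:300]=0;a[:,400:]=0;a[150:]=0
print("red",wellipse(c,a,.057)[0])
a=(H>8)&(H<25)&(S>130)&(V>70);a[:255]=0;a[:,:298]=0;a[:,345:]=0
el,cs=wellipse(c,a,.057); P=np.array([wonz(c,p[0],.057)[:2]*1000 for p in cs])
u=np.array([-.22,.975]);print("amber front along u",(P@u).max(), P[(P@u).argmax()])
E
```

```text
recess ((573.5445556640625, -67.22093963623047), (64.23823547363281, 64.72051239013672), 38.20909881591797)
green ((482.5541076660156, -93.58053588867188), (24.208606719970703, 26.789276123046875), 169.36959838867188)
red ((567.6239624023438, 36.51122283935547), (57.05923843383789, 58.40542984008789), 106.20294189453125)
amber front along u -264.0620510246012 [ 578.27266195 -140.3508363 ]
```

Call:
{"fn": "apply_moves", "kwargs": {
  "plan": [
    [1.76, -3.06, -1, 0, 0, 0.4],
    [1.76, -3.06, -2, 0, 0, 0],
    [1.76, -3.06, -2, 0, 0, 0],
    [1.76, -3.06, -2, 0, 0, 0],
    [1.76, -3.06, -2, 0, 0, 0],
    [0, 0, -2, 0, 0, 0],
    [0, 0, 0, 0, 0, 0],
    [0, 0, 0, 0, 0, 0]
  ]
}}

```text
t: 2.73
tcp_pos: [0.6043, -0.2041, 0.1205]
ee_rot: [-0.002, 0.62, 0.785, -0.0]
force: [0.0, -0.5, 0.8]
gripper_width: 0.0368
```

Run:
```python
from h import *
s=arm.state();print(s["t"],s["tcp_pos"],s["ee_rot"],s["gripper_width"],s["force"])
c=arm.capture("wrist"); cv2.imwrite("pics/w2.png",c["color"][:,:,::-1])
hsv=cv2.cvtColor(c["color"],cv2.COLOR_RGB2HSV).astype(int);H,S,V=hsv[...,0],hsv[...,1],hsv[...,2]
a=(H>8)&(H<25)&(S>130)&(V>70);print("amber",wellipse(c,a,.058)[0])
```

```text
2.7333 [ 0.60429705 -0.20407719  0.12048529] [-1.65859945e-03  6.19522493e-01  7.84977028e-01 -4.41338508e-04] 0.03676782958666599 [ 0.00825496 -0.47896787  0.77351986]
amber ((595.7142333984375, -163.76333618164062), (57.378726959228516, 57.553260803222656), 10.223831176757812)
```

View pics/w2.png

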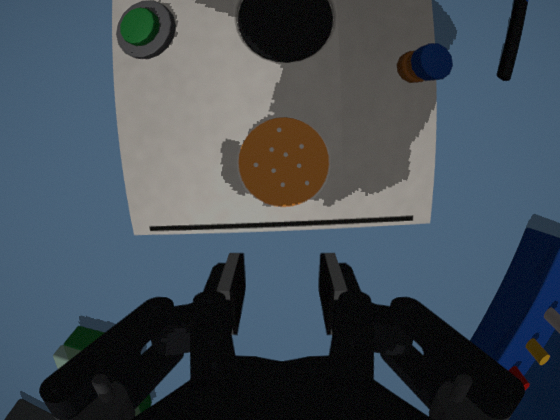

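Call:
{"fn": "apply_moves", "kwargs": {
  "plan": [
    [0.2, -0.55, 0, 0, 0, 0],
    [0, 0, -1.5, 0, 0, 0],
    [0, 0, -1.5, 0, 0, 0],
    [0, 0, -1.5, 0, 0, 0],
    [0, 0, -1.5, 0, 0, 0],
    [0, 0, -0.6, 0, 0, 0],
    [0, 0, 0, 0, 0, 0],
    [0, 0, 0, 0, 0, 0]
  ]
}}

```text
t: 3.45
tcp_pos: [0.608, -0.2107, 0.0566]
ee_rot: [0.001, 0.619, 0.785, 0.0]
force: [0.6, -0.7, 0.7]
gripper_width: 0.0367
```

Call:
{"fn": "apply_moves", "kwargs": {
  "plan": [
    [0, 0, -0.75, 0, 0, 0],
    [0, 0, 0, 0, 0, 0],
    [-0.07, 0.3, 0, 0, 0, 0],
    [-0.12, 0.5, 0, 0, 0, 0],
    [-0.12, 0.5, 0, 0, 0, 0],
    [-0.12, 0.5, 0, 0, 0, 0],
    [-0.12, 0.5, 0, 0, 0, 0],
    [-0.12, 0.5, 0, 0, 0, 0],
    [0, 0, 0, 0, 0, 0],
    [0, 0, 0, 0, 0, 0]
  ]
}}

```text
t: 4.28
tcp_pos: [0.6008, -0.1825, 0.0479]
ee_rot: [-0.0, 0.619, 0.785, -0.0]
force: [-0.1, -0.3, 0.2]
gripper_width: 0.037
```

```bash
cat > look.py <<'E'
import sys
from h import *
s=arm.state();print(s["t"],s["tcp_pos"],s["force"])
c=arm.capture("wrist"); cv2.imwrite(f"pics/{sys.argv[1]}.png",c["color"][:,:,::-1])
hsv=cv2.cvtColor(c["color"],cv2.COLOR_RGB2HSV).astype(int);H,S,V=hsv[...,0],hsv[...,1],hsv[...,2]
a=(H>8)&(H<25)&(S>130)&(V>50);print("amber",wellipse(c,a,float(sys.argv[2]))[0])
E
python3 look.py w3 .058
```

```text
4.2833 [ 0.60077694 -0.18245401  0.04788263] [-0.05338608 -0.27520609  0.19103608]
amber ((592.5546264648438, -147.10716247558594), (57.43269729614258, 58.34963607788086), 11.819369316101074)
```

View pics/w3.png

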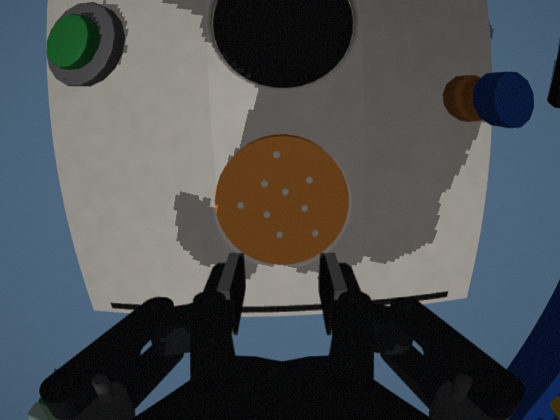

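The dish sits in both fingertips and is in line with the recess. I'll push on.

Call:
{"fn": "apply_moves", "kwargs": {
  "plan": [
    [-0.12, 0.5, 0, 0, 0, 0],
    [-0.14, 0.6, 0, 0, 0, 0],
    [-0.14, 0.6, 0, 0, 0, 0],
    [-0.14, 0.6, 0, 0, 0, 0],
    [-0.14, 0.6, 0, 0, 0, 0],
    [-0.14, 0.6, 0, 0, 0, 0],
    [-0.14, 0.6, 0, 0, 0, 0],
    [-0.14, 0.6, 0, 0, 0, 0],
    [-0.14, 0.6, 0, 0, 0, 0],
    [-0.12, 0.5, 0, 0, 0, 0]
  ]
}}

```text
t: 5.17
tcp_pos: [0.587, -0.1242, 0.0478]
ee_rot: [-0.0, 0.62, 0.785, -0.0]
force: [0.7, -0.9, 0.7]
gripper_width: 0.0365
```

```bash
cat >> look.py <<'E'
r=(c["color"].max(2)<90); r[250:]=0; r[:,:180]=0; r[:,400:]=0
el,cs=wellipse(c,r,.045); P=np.array([wonz(c,p[0],.045)[:2]*1000 for p in cs]); u=np.array([-.225,.974])
print("recess far edge along u",(P@u).max(), "expect centre", (P@u).max()-33, "vs",np.array([574,-67.1])@u,"lateral range centre",((P@[.974,.225]).max()+(P@[.974,.225]).min())/2,"vs",np.array([574,-67.1])@[.974,.225])
E
python3 look.py w4 .058
```

```text
5.1667 [ 0.58702249 -0.12415396  0.04780338] [ 0.70265508 -0.87595523  0.66341247]
amber ((579.0625610351562, -89.77079010009766), (57.54944610595703, 58.58877944946289), 13.486734390258789)
recess far edge along u -160.71955896066513 expect centre -193.71955896066513 vs -194.5054 lateral range centre 544.498799896427 vs 543.9785
```

View pics/w4.png

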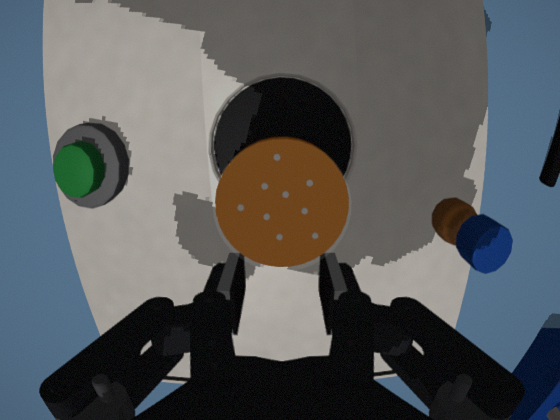

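The dish, at (282,202), is partly over the recess, at (283,140), and laterally aligned. About 23 mm remain, so I'll finish slowly.

Call:
{"fn": "apply_moves", "kwargs": {
  "plan": [
    [-0.06, 0.25, 0, 0, 0, 0],
    [-0.06, 0.25, 0, 0, 0, 0],
    [-0.06, 0.25, 0, 0, 0, 0],
    [-0.06, 0.25, 0, 0, 0, 0],
    [-0.06, 0.25, 0, 0, 0, 0],
    [-0.06, 0.25, 0, 0, 0, 0],
    [-0.06, 0.25, 0, 0, 0, 0],
    [-0.04, 0.2, 0, 0, 0, 0],
    [0, 0, 0, 0, 0, 0],
    [0, 0, 0, 0, 0, 0]
  ]
}}

```text
t: 6.05
tcp_pos: [0.5825, -0.1052, 0.0477]
ee_rot: [-0.0, 0.62, 0.785, -0.0]
force: [0.2, 0.7, 0.4]
gripper_width: 0.0369
```

```bash
python3 look.py w5 .053
```

```text
6.05 [ 0.58250751 -0.10524453  0.04772712] [0.22477345 0.67817213 0.39069397]
amber ((574.781982421875, -71.97208404541016), (58.85142517089844, 60.695552825927734), 12.313460350036621)
recess far edge along u -101.98253477780739 expect centre -134.9825347778074 vs -194.5054 lateral range centre 549.1567885194545 vs 543.9785
```

View pics/w5.png

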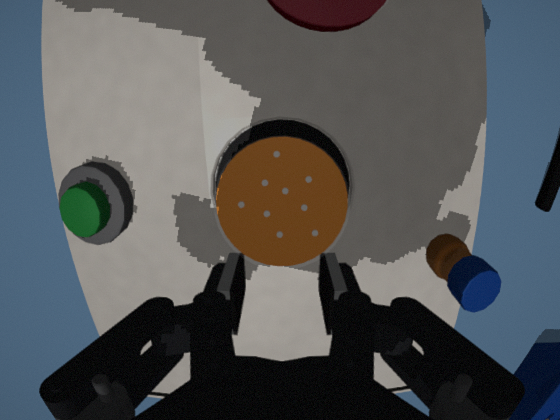

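The dish is not in yet, about 5 mm short. I'll keep going gently.

Call:
{"fn": "apply_moves", "kwargs": {
  "plan": [
    [-0.02, 0.1, 0, 0, 0, 0],
    [-0.02, 0.1, 0, 0, 0, 0],
    [-0.03, 0.1, 0, 0, 0, 0],
    [-0.02, 0.1, 0, 0, 0, 0],
    [-0.02, 0.1, 0, 0, 0, 0],
    [0, 0, 0, 0, 0, 0],
    [0, 0, 0, 0, 0, 0]
  ]
}}

```text
t: 6.68
tcp_pos: [0.5815, -0.1003, 0.0478]
ee_rot: [-0.0, 0.62, 0.785, -0.0]
force: [0.7, -0.1, -1.1]
gripper_width: 0.0366
```

```bash
python3 look.py w6 .053
```

```text
6.6833 [ 0.5814828  -0.10034081  0.04780412] [ 0.65437148 -0.07640923 -1.14974904]
amber ((573.4356079101562, -65.68451690673828), (57.46622848510742, 58.05082702636719), 3.95638370513916)
recess far edge along u -96.95924462468679 expect centre -129.9592446246868 vs -194.5054 lateral range centre 550.6674056529514 vs 543.9785
```

View pics/w6.png

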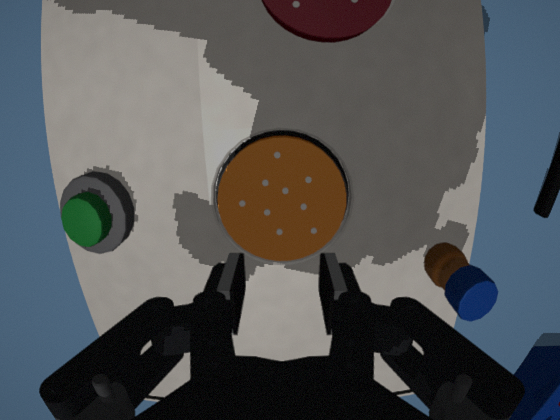

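The dish has dropped: its apparent size now matches a lid at 53 mm, and there is an even dark gap around it. I'll back off, rise, shut the fingers and go over the button.

Call:
{"fn": "apply_moves", "kwargs": {
  "plan": [
    [0.15, -0.6, 0, 0, 0, 0],
    [0.15, -0.6, 0, 0, 0, 0],
    [0, 0, 1.5, 0, 0, 0],
    [0, 0, 2, 0, 0, 0],
    [0, 0, 2, 0, 0, 0],
    [0, 0, 1.5, 0, 0, 0],
    [0, 0, 0, 0, 0, 0]
  ]
}}

```text
t: 7.32
tcp_pos: [0.5864, -0.1135, 0.121]
ee_rot: [0.002, 0.62, 0.785, 0.001]
force: [0.5, -0.7, 0.3]
gripper_width: 0.0362
```

Call:
{"fn": "apply_moves", "kwargs": {
  "plan": [
    [-2, 0.35, 0, 0, 0, 0],
    [-2.5, 0.45, 0, 0, 0, 0],
    [-2.5, 0.45, 0, 0, 0, 0],
    [-2, 0.4, 0, 0, 0, 0],
    [-1.1, 0.2, 0, 0, 0, 0],
    [0, 0, 0, 0, 0, 0],
    [0, 0, 0, 0, 0, 0],
    [0, 0, 0, 0, 0, 0]
  ],
  "grip": 0
}}

```text
t: 7.98
tcp_pos: [0.4844, -0.0943, 0.1177]
ee_rot: [0.0, 0.62, 0.785, 0.0]
force: [1.0, -0.4, -0.0]
gripper_width: 0.0001
```

```bash
python3 look.py w7 .053
python3 - <<'E'
from h import *
t=arm.capture("top");cv2.imwrite("pics/t7.png",cv2.resize(t["color"][170:290,230:365],None,fx=4.4,fy=4.4)[:,:,::-1])
c=arm.capture("scene");cv2.imwrite("pics/s7.png",cv2.resize(c["color"][150:250,195:350],None,fx=5,fy=5)[:,:,::-1])
E
```

```text
7.9833 [ 0.48443478 -0.09431783  0.1176524 ] [ 0.98998473 -0.37866689 -0.01746143]
amber ((570.5164184570312, -65.5424575805664), (57.88087844848633, 61.042015075683594), 65.67362976074219)
recess far edge along u -43.46707762019427 expect centre -76.46707762019426 vs -194.5054 lateral range centre 455.5562845266228 vs 543.9785
```

View pics/w7.png

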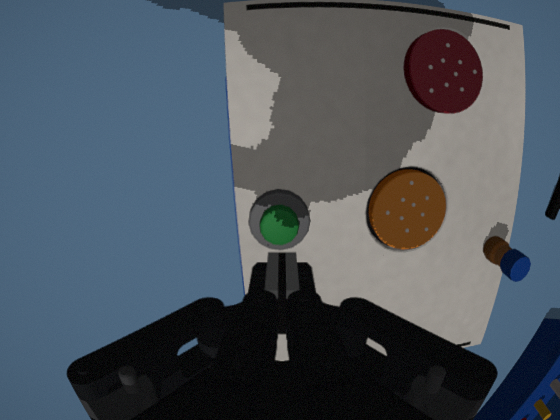

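View pics/s7.png

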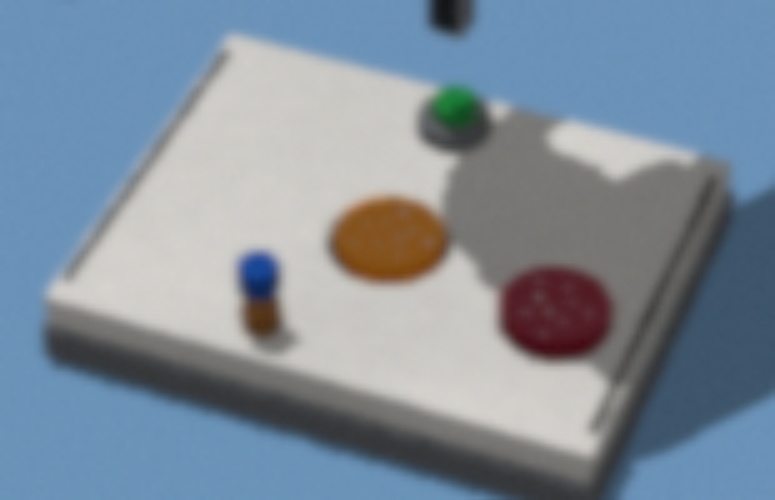

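The dish is seated flat in both views and the fingers are above the button. I'll descend and watch the force.

Call:
{"fn": "apply_moves", "kwargs": {
  "plan": [
    [-0.15, 0.1, -1, 0, 0, 0],
    [0, 0, -1.5, 0, 0, 0],
    [0, 0, -1.3, 0, 0, 0],
    [0, 0, -0.5, 0, 0, 0],
    [0, 0, 0, 0, 0, 0],
    [0, 0, 0, 0, 0, 0]
  ]
}}

```text
t: 8.63
tcp_pos: [0.4822, -0.093, 0.0748]
ee_rot: [-0.0, 0.62, 0.785, -0.0]
force: [-0.2, -0.2, 0.3]
gripper_width: 0.0
```

Call:
{"fn": "apply_moves", "kwargs": {
  "plan": [
    [0, 0, -0.3, 0, 0, 0],
    [0, 0, -0.3, 0, 0, 0],
    [0, 0, 0, 0, 0, 0],
    [0, 0, 0, 0, 0, 0]
  ]
}}

```text
t: 8.97
tcp_pos: [0.482, -0.0929, 0.0689]
ee_rot: [0.0, 0.62, 0.785, 0.0]
force: [-0.0, -0.4, -0.1]
gripper_width: 0.0001
```

Call:
{"fn": "apply_moves", "kwargs": {
  "plan": [
    [0, 0, -0.2, 0, 0, 0],
    [0, 0, -0.2, 0, 0, 0],
    [0, 0, 0, 0, 0, 0],
    [0, 0, 0, 0, 0, 0]
  ]
}}

```text
t: 9.3
tcp_pos: [0.4822, -0.093, 0.0649]
ee_rot: [0.0, 0.62, 0.785, 0.0]
force: [1.4, 0.2, 2.0]
gripper_width: 0.0001
```

Call:
{"fn": "apply_moves", "kwargs": {
  "plan": [
    [0, 0, -0.2, 0, 0, 0],
    [0, 0, 0, 0, 0, 0],
    [0, 0, 0, 0, 0, 0]
  ]
}}

```text
t: 9.55
tcp_pos: [0.4823, -0.093, 0.0629]
ee_rot: [0.0, 0.62, 0.785, 0.0]
force: [1.4, -0.4, 2.6]
gripper_width: 0.0001
```

Call:
{"fn": "apply_moves", "kwargs": {
  "plan": [
    [0, 0, -0.2, 0, 0, 0],
    [0, 0, 0, 0, 0, 0],
    [0, 0, 0, 0, 0, 0]
  ]
}}

```text
t: 9.8
tcp_pos: [0.4822, -0.0929, 0.061]
ee_rot: [0.0, 0.62, 0.785, 0.0]
force: [1.3, -0.2, 6.4]
gripper_width: -0.0001
```

Run:
```python
from h import *
print(arm.state()["force"],arm.state()["tcp_pos"])
c=arm.capture("scene");cv2.imwrite("pics/s8.png",cv2.resize(c["color"][150:250,195:350],None,fx=5,fy=5)[:,:,::-1])
```

```text
[ 1.30492056 -0.22840016  6.36890003] [ 0.48224305 -0.09294792  0.06100363]
```

View pics/s8.png

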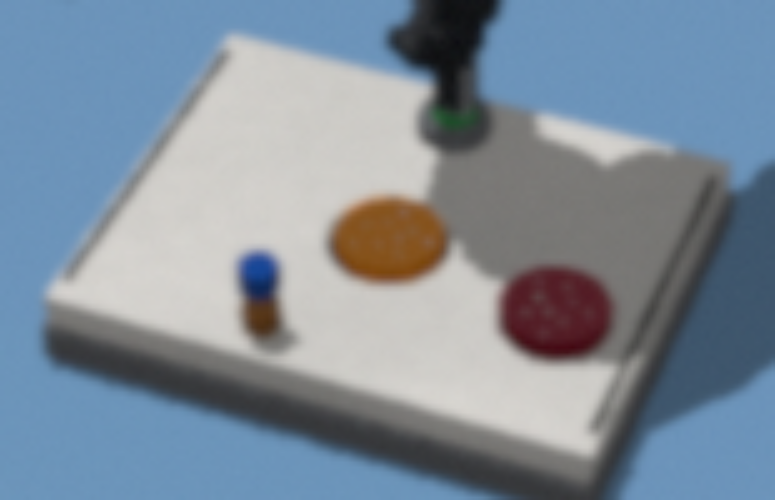

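Call:
{"fn": "apply_moves", "kwargs": {
  "plan": [
    [0, 0, -0.1, 0, 0, 0],
    [0, 0, 0, 0, 0, 0],
    [0, 0, 0, 0, 0, 0]
  ]
}}

```text
t: 10.1
tcp_pos: [0.4823, -0.093, 0.0608]
ee_rot: [0.001, 0.62, 0.785, 0.0]
force: [-3.1, 0.9, 16.2]
gripper_width: 0.0001
```

The end stop is reached: force is 16 N and the tip has stopped moving. Now I'll let go and rise.

Call:
{"fn": "apply_moves", "kwargs": {
  "plan": [
    [0, 0, 1, 0, 0, 0],
    [0, 0, 2, 0, 0, 0],
    [0, 0, 2.5, 0, 0, 0],
    [0, 0, 2.5, 0, 0, 0],
    [0, 0, 2, 0, 0, 0],
    [0, 0, 0, 0, 0, 0],
    [0, 0, 0, 0, 0, 0],
    [0, 0, 0, 0, 0, 0]
  ]
}}

```text
t: 10.77
tcp_pos: [0.4814, -0.0928, 0.1589]
ee_rot: [-0.001, 0.62, 0.785, -0.0]
force: [0.8, 0.2, -0.3]
gripper_width: 0.0002
```

Run:
```python
from h import *
t=arm.capture("top");c=arm.capture("scene");cv2.imwrite("pics/s9.png",cv2.resize(c["color"][150:250,195:350],None,fx=5,fy=5)[:,:,::-1])
print(blobs(t,(235,180,360,282)));b=blobs(c,(200,155,345,245));print(b);print(onz(c,b["amber"][0][1],.05),onz(c,b["green"][0][1],.06))
w=arm.capture("wrist");hsv=cv2.cvtColor(w["color"],cv2.COLOR_RGB2HSV).astype(int);H,S,V=hsv[...,0],hsv[...,1],hsv[...,2]
a=(H>8)&(H<25)&(S>130)&(V>50);print("amber",wellipse(w,a,.052)[0]);print(arm.state()["force"])
```

```text
{'amber': [(159, [292.69, 225.87], [287, 217, 12, 20])], 'red': [(273, [262.41, 227.04], [254, 218, 18, 19])], 'black': [(49, [299.29, 224.76], [296, 207, 8, 36])], 'green': [], 'blue': [(29, [301.72, 194.66], [299, 192, 6, 6])]}
{'amber': [(269, [272.37, 197.69], [262, 190, 22, 16])], 'red': [(299, [305.94, 212.05], [296, 204, 21, 17])], 'black': [], 'green': [(51, [285.69, 170.78], [282, 167, 8, 8])], 'blue': [(29, [246.24, 204.69], [244, 202, 5, 7])]}
[ 0.57958307 -0.06311127  0.05      ] [ 0.48178397 -0.09384158  0.06      ]
amber ((571.2760620117188, -65.9888687133789), (58.223880767822266, 60.71225357055664), 65.5761947631836)
[0.18436038 0.82562181 0.08140802]
```

View pics/s9.png

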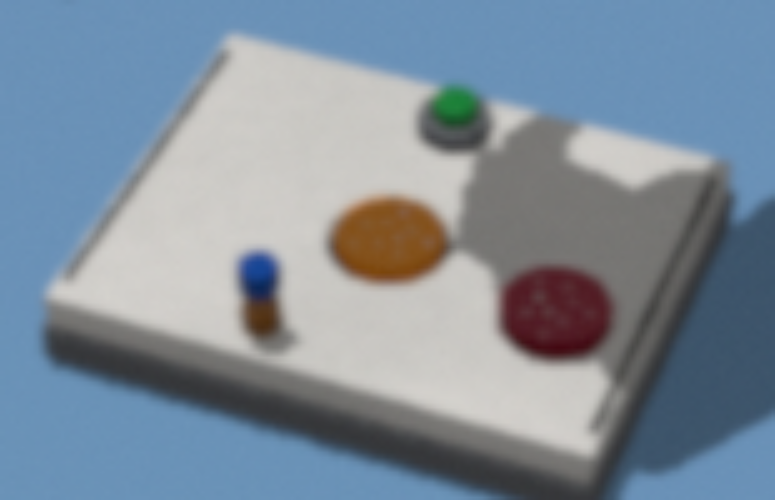

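The button is back up at its original pixel, (285.7,170.8). The dish is flat in the recess, the red dish and vial have not moved, and the arm is clear of everything.

```bash
python3 -c "
from station import arm
print(arm.close_job())"
```

```text
the job is handed in; nothing more can be done
None
```

The amber dish is in the recess, the start button has been pressed and let go, and the job was handed in at about 11 s. No verdict was reported.

**What I did:** I straddled the dish with the two fingertips, about 37 mm apart and about 3 mm above the stage. I pushed it roughly 100 mm across until it dropped into the recess, backed off, and shut the fingers. Then I pressed the button straight down to its stop, where the force rose to 16 N with no further travel, and rose clear.

**Last checks:**
- **Dish:** It looks flat in the recess in the scene and wrist views. The wrist camera put its centre within about 3 mm of the recess centre.
- **Button:** It is back up at its starting pixel in the scene view.
- **Other things:** The red dish and vial are at their starting pixels. I did not re-measure the tube rack, tip box, bottle, jar or marker, but the arm never went near them.
- **Robot:** The force reading is about zero, so it touches nothing.

**Disagreements:**
- **Scene camera:** Cast onto a 50 mm plane, the scene view put the dish about 7 mm from the recess centre. That view read about as far off on both dishes at the start, because the visible side wall shifts the blob, so I trusted the wrist view.
- **Top camera:** In the last picture the gripper partly hid the dish and hid the button, so that view gave no final check of either.

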